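# Reject the unbalanced centrifuge rotor arm on a knife-edge balance

## Task

One of the two identical-looking two-cup centrifuge rotor arms on the bench has an off-centre mass. Lay them lengthways in the pan of the knife-edge balance to find out which: leave the one that balances level lying in the pan, hub at the middle, and set the one that tips the beam upright and flat in the white reject tray. Lay them on the balance gently, without striking it, and do not disturb the flask, the round rotor or the steel cup.

Things in the scene. Friction and masses are not known exactly. Their poses are not given: they have to be found in the camera images.
- rotor_1_mid (a point): centre of one of two look-alike centrifuge rotor arms: on the axis of its dark round hub (28 mm diameter, 64 mm high, the place to grip), half-way up, 32 mm above the flat underside; x along the arm, z up. Arm 140 mm long, 30 mm wide; a square closed metal cup at each end. Either arm may be the unbalanced one (one cup 140 g too heavy, not visible)
- rotor_2_mid (a point): centre of the other of two look-alike centrifuge rotor arms: on the axis of its dark round hub (28 mm diameter, 64 mm high, the place to grip), half-way up, 32 mm above the flat underside; x along the arm, z up. Arm 140 mm long, 30 mm wide; a square closed metal cup at each end. Either arm may be the unbalanced one (one cup 140 g too heavy, not visible)
- pan (a point): middle of the pan's floor on the beam of the knife-edge balance, 50 mm above the bench when level. The aluminium pan is 158 mm long (own x) and 50 mm wide (own y) inside, with rims 8 mm high above its floor and walls 5 to 6 mm thick; z points out of its floor. It rocks about the knife edge, which runs along own y 8 mm below this point
- beam (a joint): tilt of the beam about the knife edge, rad: 0 is level, stops at -0.16 and +0.16. It springs lightly back to level when empty (0.5 N m/rad); with the balanced arm lying in the pan it stays within 0.06, with the unbalanced one it tips past 0.10, normally to a stop, within half a second of release
- tray_in (a point): centre of the inner floor (4 mm above the bench) of the white plastic reject tray, fixed, outside 220 mm long (own x), 140 mm wide (own y) and 35 mm high, walls 4 mm
- rotor_1: the body of rotor arm 1; origin at the centre of its underside, long axis own x, mass 0.15 to 0.4 kg. Cups 30 x 30 mm, 52 mm high with cap, centred 55 mm either side of the hub; 26 mm are free between hub and cup above a bar 18 mm wide, 14 mm high
- rotor_2: the body of rotor arm 2; origin at the centre of its underside, long axis own x, mass 0.15 to 0.4 kg. Cups 30 x 30 mm, 52 mm high with cap, centred 55 mm either side of the hub; 26 mm are free between hub and cup above a bar 18 mm wide, 14 mm high
- stand: the balance's fixed dark steel base with its knife edge, 150 x 80 mm, origin at the centre of its underside, under the middle of the pan; long axis own x
- flask: bystander: conical glass flask with a dark stopper, 72 mm across, 118 mm high; origin at the centre of its underside
- round_rotor: bystander: round conical six-hole aluminium rotor, 90 mm across, 45 mm high; origin at the centre of its underside
- cup: bystander: steel cup, 70 mm across, 80 mm high; origin at the centre of its underside

How it is judged:
By the outcome, as a careful person would: the job done as asked, in the order asked, and still so for the second after the job is handed in, with the robot touching nothing.
It also fails if it takes over 72 s, if anything falls off the work surface, if the arm or the gripper's body presses on something with over 40 N, if the wrist force passes 120 N, or if a joint passes its speed limit or range.

## Robot

A 7-joint arm with a two-finger parallel gripper is mounted at the origin on the work surface. World frame = base frame: x ahead of the robot, y to its left, z up, the work surface at z = 0. Lengths are in m, angles in rad, forces in N, time in s.
With the tool pointing down it reaches from about 0.425 to 0.925 m from the base axis. Payload 6.8 kg.
Tool frame: the origin (TCP) lies on the centre line of the jaws, within the pads' length; the fingertips stand 8 mm ahead of it and the grasp point (between the pads) lies 11 mm behind it (r.finger_overhang is the distance from the TCP to the fingertips, in m); x points along the fingers, z is the direction in which the jaws open and shut, and the axes are right-handed (so a half turn about x gives the same grasp; the last joint's range is limited). The gripper opens to 85 mm and grips with 20 to 120 N. Pads are 22 mm wide; open, the fingers measure 114 mm over their backs; the gripper's body (76 mm by 85 mm) begins 54 mm behind the grasp point. The pads swing forward as they close: fully open they stand 13 mm farther back than shut.
Start: joints at [1.199, 0.477, 0.022, 1.555, -0.011, 1.109, -0.083], TCP at [0.176, -0.652, 0.239] pointing down, gripper open.
Joint ranges: [-2.96, 2.96], [-0.34, 2.1], [-1.41, 1.46], [0.24, 2.44], [-1.37, 4.51], [0.17, 1.92], [-2.96, 2.96]. Speed limits (rad/s): [2.39, 2.39, 3.14, 3.14, 3.14, 3.14, 3.14].

## Interface

Orientations are given as a rotation vector (axis times angle).
In Python, from bench import r gives the robot as it stands. The module is installed in compiled form; this text tells all that it offers.
- The arm moves only by the tool play_rows, never from a script. Its argument "plan" is a list of rows, each a list of 5 numbers: the opening, from -1 (shut) to 1 (fully open), then the shift along the world's x, y, z in m, then the turn about the world's z in rad. A call has 1 to 10 rows; each row is the pose to reach, as a shift and turn from the pose commanded when the call began; what a row does not reach only later rows make up. A row lasts 1/10 s, in which the tool goes at most 50 mm and 8.59 degrees, less where a joint would pass 70% of its speed; a pose out of reach is approached as far as the arm can. A call with a gripper value outside its range is refused whole. The fingers move at their own pace and stop on an object; "force" is the grip in N (left out, the last holds). Time passes only in rows, so rows that repeat a pose let the fingers close. It gives the time, the measured TCP pose, the force and the opening at its end, in the units of the state.
- r.get_obs(): the state, without advancing time (a new reading comes with each control period).
- r.grab_frame(name): name is "scene" or "side" or "wrist"; returns a dict with "pixels" (480x640x3 uint8, blue, green, red), "z_map" (480x640 float32, m along the optical axis (not along the pixel's ray), 0 where there is no reading), "vfov" (degrees; the focal length in pixels is half the picture's height over the tangent of half this angle, whatever the lens; pixels are square), "cx", "cy" (the principal point, pixels), "D" ([k1, k2, p1, p2, k3] as OpenCV has them; the pictures are not rectified), "R" (3x3) and "t" (3): a world point X has camera coordinates R X + t; the wrist camera has in their place "tool_from_camera" (4x4, takes a point from camera to tool coordinates, whose origin is the TCP and whose axes are the tool frame's). Camera axes: x right, y down, z forward; pixel columns grow to the right and rows downward; lengths in m; the calibration is good to about 2 mm. A picture is of the moment at which its call begins: read the wrist's pose just before it.
- r.hand_in(): hands the job in, once; it reports no verdict.
Trained networks look in a picture, given as the dict that the camera call returned (one of the last four; its "shot" number tells which), for a name from the list of things; names that differ only in an ending like _2 or _b are one class to them, and where a whole thing is asked for, a point or a joint stands for the part that bears it (a point fixed in the world has none). Each returns a list of dicts, best first, with "conf" (0 to 1); they miss things now and then, are a little off and sometimes report something else, mostly with a low value. They report only what shows in the picture. A call takes as long as a camera call.
- r.outline_of(picture, label): "mask" (480x640 bool, what is visible of it) and "bbox" ([left, top, right, bottom] as shares, 0 to 1, of the picture: columns of its width, rows of its height, round what is visible of it).
- r.pinpoint(picture, label): "position" ([column, row] as shares, 0 to 1, of the picture: columns of its width, rows of its height: a listed point, or the origin of a listed thing).
The state is a dict: "clock": time; "joints": joint angles; "qvel": joint speeds; "tau": joint torques, N m; "tcp_pos": TCP position; "orientation": TCP orientation; "contact_force": force on the tool from outside, world axes, zero at the start; "moment": the same for the moment, N m; "grip_width": finger opening in m.
Only numpy, scipy, OpenCV 4.12 (cv2) and the standard library are available. Lean on these libraries where they do the work, as an engineer would, in place of code of your own. Each camera call takes 0.05 s, during which the arm holds its last target.

## Working session

There is one attempt and no reset: what is moved stays moved. The work goes in short steps, Python scripts to look and compute and a tool call to move; the robot and the scene stay as the last step left them, time stands still between calls to the robot, and variables do not carry over. Pictures are saved under pics/ and viewed, and the job is handed in when it is done.

Besides the shell and the picture viewer there is one more tool, called after "Request:" as name(argument=value, ...) on one line, values as JSON. play_rows: Moves the arm, as the interface text tells. Its arguments: {"type":"object","properties":{"plan":{"type":"array","items":{"type":"array","items":{"type":"number"}}},"force":{"type":"number"}},"required":["plan"]}

```bash
mkdir -p pics; cat > h.py <<'E'
import numpy as np,cv2
from bench import r
from scipy.spatial.transform import Rotation as Ro
def K(f):
    fl=240/np.tan(np.radians(f["vfov"])/2); return np.array([[fl,0,f["cx"]],[0,fl,f["cy"]],[0,0,1.]])
def pose(f,obs=None):
    # returns R,t world->cam
    if "R" in f: return np.array(f["R"]),np.array(f["t"])
    T=np.eye(4);T[:3,:3]=Ro.from_rotvec(obs["orientation"]).as_matrix();T[:3,3]=obs["tcp_pos"]
    M=np.linalg.inv(T@np.array(f["tool_from_camera"]));return M[:3,:3],M[:3,3]
def ray(f,uv,obs=None):
    R,t=pose(f,obs)
    n=cv2.undistortPoints(np.array(uv,float).reshape(-1,1,2),K(f),np.array(f["D"],float)).reshape(-1,2)
    d=np.c_[n,np.ones(len(n))]
    return -R.T@t, d@R, d
def onz(f,uv,z,obs=None):
    c,d,_=ray(f,uv,obs); s=(z-c[2])/d[:,2]; return c+s[:,None]*d
def cloud(f,mask,obs=None):
    v,u=np.nonzero(mask&(f["z_map"]>0)); z=f["z_map"][v,u]
    c,d,_=ray(f,np.c_[u,v],obs); return c+d*z[:,None]
def proj(f,X,obs=None):
    R,t=pose(f,obs); return cv2.projectPoints(np.array(X,float).reshape(-1,1,3),cv2.Rodrigues(R)[0],t,K(f),np.array(f["D"],float))[0].reshape(-1,2)
E
python3 - <<'E'
from h import *
o=r.get_obs();print(o)
for n in ["scene","side","wrist"]:
    f=r.grab_frame(n);cv2.imwrite(f"pics/{n}0.png",f["pixels"])
    print(n,f["vfov"],f["D"])
    if n!="wrist": print(-np.array(f["R"]).T@f["t"])
    for l in ["rotor_1","pan","tray_in","stand","flask","round_rotor","cup","rotor_1_mid"]:
        for p in r.pinpoint(f,l): 
            uv=np.array(p["position"])*[640,480]; 
            zz={"rotor_1_mid":.032,"pan":.05,"tray_in":.004}.get(l,0)
            print(l,round(p["conf"],2),uv.round(),onz(f,[uv],zz,o).round(3))
E
```

```text
{'clock': 0.0, 'joints': array([ 1.19889499,  0.47781399,  0.02234646,  1.55647253, -0.01150061,
        1.1093181 , -0.08307215]), 'qvel': array([ 0.0010581 ,  0.00087091, -0.00072417,  0.00077897,  0.00075954,
       -0.00076841,  0.00042471]), 'tau': array([ 8.49820208e-04, -5.96447325e+01,  1.60890877e+00, -2.81196606e+01,
        1.25965310e-02,  9.35904711e-03,  2.51149100e-05]), 'tcp_pos': array([ 0.17583358, -0.65107888,  0.23830764]), 'orientation': array([ 1.01376007,  1.32415529, -1.01204756]), 'contact_force': array([ 0.35729328, -0.73625176, -0.04704552]), 'moment': array([-0.01764707,  0.06302338, -0.01475743]), 'grip_width': 0.0856545756369517}
scene 48.46105729744864 [-0.15025822  0.          0.          0.          0.        ]
[ 1.40590561 -0.3529461   0.66255251]
rotor_1 0.93 [424. 196.] [[0.482 0.36  0.   ]]
rotor_1 0.79 [367. 213.] [[0.498 0.192 0.   ]]
rotor_1 0.44 [400. 280.] [[0.74  0.136 0.   ]]
pan 0.81 [277. 218.] [[ 0.517 -0.039  0.05 ]]
pan 0.29 [370. 199.] [[0.519 0.182 0.05 ]]
tray_in 0.58 [122. 263.] [[ 0.49  -0.364  0.004]]
stand 0.59 [281. 240.] [[ 0.
[... 337 characters left out ...]
     ]
[ 0.28276322 -0.89106861  0.61310495]
rotor_1 0.71 [233. 217.] [[0.49  0.352 0.   ]]
rotor_1 0.57 [240. 244.] [[0.476 0.208 0.   ]]
rotor_1 0.54 [227. 205.] [[0.488 0.425 0.   ]]
rotor_1 0.54 [331. 209.] [[0.737 0.308 0.   ]]
pan 0.79 [289. 278.] [[ 0.519 -0.044  0.05 ]]
tray_in 0.62 [340. 418.] [[ 0.497 -0.366  0.004]]
flask 0.58 [360. 237.] [[0.747 0.139 0.   ]]
round_rotor 0.88 [330. 211.] [[0.73  0.297 0.   ]]
round_rotor 0.6 [232. 219.] [[0.484 0.339 0.   ]]
round_rotor 0.3 [423. 305.] [[ 0.752 -0.152  0.   ]]
cup 0.91 [424. 309.] [[ 0.746 -0.165  0.   ]]
rotor_1_mid 0.75 [245. 236.] [[0.484 0.182 0.032]]
wrist 62.49784446263754 [-0.037973  0.        0.        0.        0.      ]
```

View pics/scene0.png

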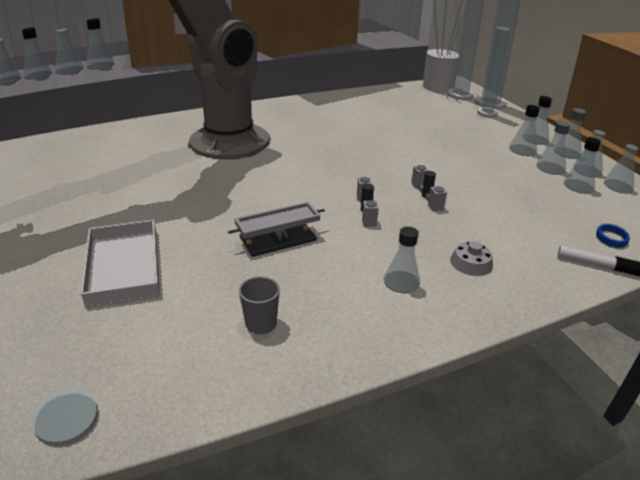

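View pics/side0.png

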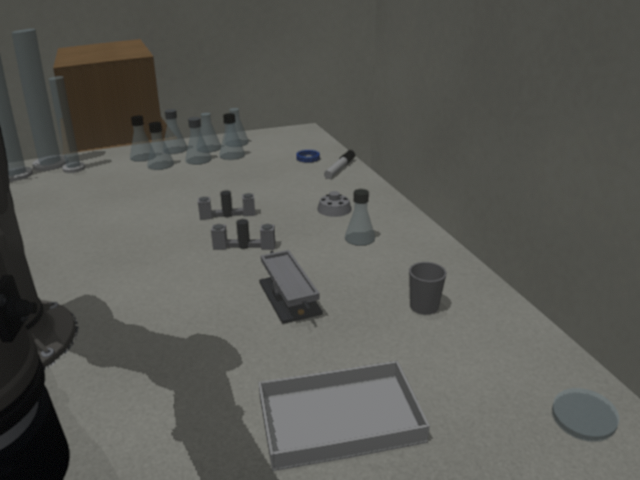

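The scene view shows rotor A at about (367,203), rotor B at (428,185), the balance at (278,225), the tray at (122,262), the cup at (260,305) and the flask at (403,262). The side view agrees, with rotors at (243,235) and (226,205), the balance at (290,283) and the tray at (340,415). Next I'll fit their poses from depth.

```bash
cat > m.py <<'E'
from h import *
def box(P):
    (c,s,a)=cv2.minAreaRect((P[:,:2]*1000).astype(np.float32)); return np.round(c,1),np.round(s,1),round(a,1)
E
python3 - <<'E'
from m import *
for n in ["scene","side"]:
    f=r.grab_frame(n)
    H,W=f["z_map"].shape
    P=cloud(f,np.ones((H,W),bool))
    np.save(n+"_cloud.npy",P)
    def reg(c,rad,lo,hi):
        q=P[(np.hypot(P[:,0]-c[0],P[:,1]-c[1])<rad)&(P[:,2]>lo)&(P[:,2]<hi)]
        return q
    print(n)
    for nm,c,rad,lo,hi in [("A",(.485,.19),.08,.02,.08),("Atop",(.485,.19),.09,.055,.08),("B",(.485,.345),.08,.02,.08),("Btop",(.485,.345),.09,.055,.08),("pan",(.518,-.04),.1,.035,.075),("tray",(.493,-.365),.15,.02,.05),("flask",(.745,.137),.06,.01,.2),("rr",(.735,.298),.07,.01,.1),("cup",(.748,-.16),.07,.01,.12)]:
        q=reg(c,rad,lo,hi)
        if len(q)>5: print(nm,len(q),box(q),q[:,2].max().round(3))
    # beam pan slope
    q=reg((.518,-.04),.1,.03,.09)
    A=np.c_[q[:,:2]-[.518,-.04],np.ones(len(q))]; s=np.linalg.lstsq(A,q[:,2],rcond=None)[0]; print("slope",s)
    q=P[(P[:,0]>.35)&(P[:,0]<.7)&(P[:,1]>-.3)&(P[:,1]<.5)&(abs(P[:,2])<.015)];print("bench z",np.median(q[:,2]))
    g=f["pixels"].copy()
    for l in ["rotor_1","pan","stand"]:
        for p in r.outline_of(f,l):
            q=cloud(f,p["mask"]);q=q[q[:,2]>.006]; 
            if len(q)>10: print(l,round(p["conf"],2),np.median(q,0).round(3),box(q))
E
python3 - <<'E'
import cv2
a=cv2.imread('pics/scene0.png')[150:270,210:450];b=cv2.imread('pics/side0.png')[180:330,190:340]
cv2.imwrite('pics/c1.png',cv2.resize(a,None,fx=3.3,fy=3.3,interpolation=2))
cv2.imwrite('pics/c2.png',cv2.resize(b,None,fx=4,fy=4,interpolation=2))
E
```

```text
scene
A 613 (array([485.1, 194.2]), array([ 31. , 145.3]), 69.4) 0.067
Atop 101 (array([462.2, 198.4]), array([27.3, 76. ]), 80.4) 0.067
B 672 (array([482.6, 366.7]), array([ 33.7, 147. ]), 79.9) 0.066
Btop 80 (array([481.5, 367.2]), array([27., 28.]), 66.2) 0.066
pan 1798 (array([520.2, -40.4]), array([ 67.3, 198.5]), 1.5) 0.06
tray 1330 (array([ 496.9, -364.7]), array([140.8, 226.5]), 81.9) 0.038
flask 1421 (array([751.1, 130.8]), array([64.1, 54.5]), 63.0) 0.121
rr 948 (array([750.9, 300.5]), array([82.5, 75.9]), 51.2) 0.047
cup 1853 (array([ 751., -157.]), array([71.5, 68.8]), 13.4) 0.082
slope [-0.03296089  0.00148736  0.05138264]
bench z -0.00046862688608734215
rotor_1 0.87 [0.491 0.361 0.037] (array([482.6, 366.7]), array([ 33.8, 147.1]), 79.9)
rotor_1 0.86 [0.497 0.183 0.043] (array([485.1, 194.2]), array([ 31.2, 145.3]), 69.4)
pan 0.7 [ 0.519 -0.042  0.051] (array([520. , -33.7]), array([ 67.3, 197.7]), 1.5)
stand 0.75 [ 0.528 -0.046  0.048] (array([526.1, -42.1]), array([201. ,  81.1]), 87.9)
side
A 789 (array([482.4, 192.1]), array([ 38.8, 139.8]), 69.1) 0.067
Atop 94 (arr
[... 410 characters left out ...]
 298. ]), array([76.2, 82.3]), 72.8) 0.048
cup 1545 (array([ 749.4, -157.6]), array([70.4, 67.9]), 83.3) 0.083
slope [0.01980025 0.00356958 0.05198264]
bench z 0.00014544300262842036
rotor_1 0.98 [0.48  0.185 0.032] (array([482.1, 192.2]), array([ 38.8, 140.4]), 69.1)
rotor_1 0.58 [0.475 0.358 0.03 ] (array([477.5, 364.1]), array([ 35.9, 138.1]), 79.8)
rotor_1 0.39 [ 0.744 -0.173  0.057] (array([ 750. , -157.4]), array([70.8, 67.3]), 77.3)
pan 0.58 [ 0.519 -0.052  0.051] (array([519. , -39.4]), array([ 62.9, 219.9]), 2.5)
stand 0.72 [ 0.513 -0.063  0.05 ] (array([518.3, -40.1]), array([ 80.6, 221.3]), 2.1)
stand 0.39 [ 0.744 -0.173  0.057] (array([ 749.4, -157.6]), array([70.4, 67.9]), 83.3)
```

View pics/c1.png

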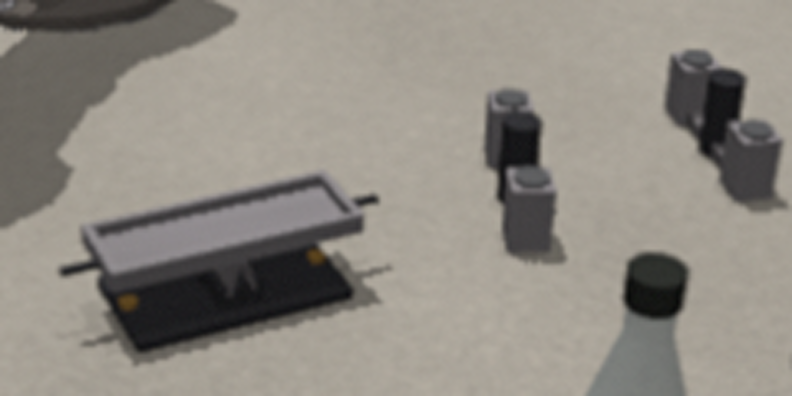

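View pics/c2.png

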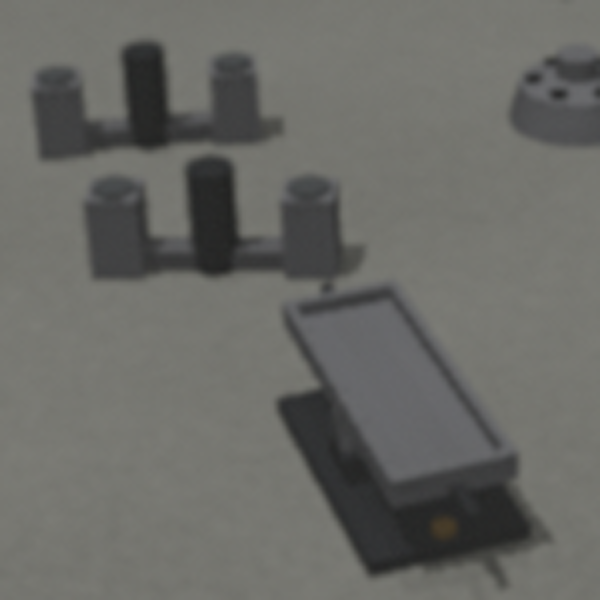

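```bash
python3 - <<'E'
from m import *
o=r.get_obs();M=Ro.from_rotvec(o["orientation"]).as_matrix();print(M.round(3),"jaw yaw",np.degrees(np.arctan2(M[1,2],M[0,2])),"clock",o["clock"])
f=r.grab_frame("wrist");print(np.array(f["tool_from_camera"]).round(3))
for n in ["scene","side"]:
    P=np.load(n+"_cloud.npy")
    # pan top surfaces: rim z and floor
    for lo,hi in [(.046,.0535),(.055,.062)]:
        q=P[(abs(P[:,0]-.519)<.045)&(abs(P[:,1]+.04)<.092)&(P[:,2]>lo)&(P[:,2]<hi)]
        print(n,lo,len(q),box(q))
    q=P[(abs(P[:,0]-.519)<.018)&(abs(P[:,1]+.04)<.07)&(P[:,2]>.04)&(P[:,2]<.06)]
    s=np.polyfit(q[:,1]+.04,q[:,2],1);print("slope",s)
E
```

```text
[[-0.     0.965  0.261]
 [-0.     0.261 -0.965]
 [-1.    -0.     0.   ]] jaw yaw -74.8840433249703 clock 1.75
[[-0.    -0.316  0.949 -0.135]
 [ 0.001 -0.949 -0.316  0.081]
 [ 1.     0.001  0.    -0.   ]
 [ 0.     0.     0.     1.   ]]
scene 0.046 1121 (array([521.7, -42.8]), array([ 65.5, 176.7]), 0.7)
scene 0.055 442 (array([520.6, -38.4]), array([ 66.5, 172. ]), 2.2)
slope [0.00154152 0.04958473]
side 0.046 1288 (array([517.1, -44.1]), array([ 60.4, 175.1]), 3.3)
side 0.055 493 (array([518.9, -40.8]), array([ 61.9, 174. ]), 2.0)
slope [-1.84500661e-05  5.01461837e-02]
```

Request:
play_rows(plan=[[1, 0.03, 0.04, 0, 0.12], [1, 0.06, 0.08, 0, 0.25], [1, 0.09, 0.12, 0, 0.38], [1, 0.12, 0.15, 0, 0.51], [1, 0.15, 0.19, 0, 0.64], [1, 0.18, 0.23, 0, 0.77], [1, 0.21, 0.26, 0, 0.9], [1, 0.24, 0.3, 0, 1.03], [1, 0.27, 0.34, 0, 1.16], [1, 0.3, 0.38, 0, 1.29]])

```text
clock: 2.8
tcp_pos: [0.477, -0.2702, 0.2397]
orientation: [0.009, 1.57, -0.01]
contact_force: [1.6, -0.8, -0.2]
grip_width: 0.0855
```

Request:
play_rows(plan=[[1, 0, 0.04, 0, 0.12], [1, 0, 0.085, 0, 0.25], [1, 0, 0.13, 0, 0.38], [1, 0, 0.175, 0, 0.51], [1, 0, 0.22, 0, 0.64], [1, 0, 0.265, 0, 0.77], [1, 0, 0.31, 0, 0.9], [1, 0, 0.355, 0, 1.03], [1, 0, 0.4, 0, 1.16], [1, 0.01, 0.44, 0, 1.22]])

```text
clock: 3.8
tcp_pos: [0.4851, 0.1705, 0.2397]
orientation: [-0.939, 1.359, 0.938]
contact_force: [0.1, 0.2, -0.6]
grip_width: 0.0853
```

```bash
cat > w.py <<'E'
from m import *
import sys
def look(name,c,lo=.01,hi=.08,rad=.09):
    o=r.get_obs();M=Ro.from_rotvec(o["orientation"]).as_matrix()
    print("tcp",o["tcp_pos"].round(4),"jaw",np.degrees(np.arctan2(M[1,2],M[0,2])).round(2),"clk",round(o["clock"],2),"gw",round(o["grip_width"],4))
    f=r.grab_frame("wrist");cv2.imwrite(f"pics/{name}.png",f["pixels"])
    P=cloud(f,np.ones((480,640),bool),o)
    return o,f,P
def reg(P,c,rad,lo,hi):
    return P[(np.hypot(P[:,0]-c[0],P[:,1]-c[1])<rad)&(P[:,2]>lo)&(P[:,2]<hi)]
E
python3 - <<'E'
from w import *
o,f,P=look("w1",None)
for nm,c,rad,lo,hi in [("A",(.484,.193),.085,.02,.08),("hub",(.484,.193),.025,.055,.08),("caps",(.484,.193),.085,.045,.056),("B",(.48,.365),.085,.02,.08),("Bhub",(.48,.365),.025,.055,.08)]:
    q=reg(P,c,rad,lo,hi)
    if len(q)>5: print(nm,len(q),box(q),q[:,2].max().round(4))
E
```

```text
tcp [0.4851 0.1705 0.2397] jaw 69.24 clk 3.8 gw 0.0853
A 4079 (array([482.8, 194.8]), array([ 30.1, 139.3]), 69.4) 0.0667
hub 934 (array([482.8, 194.8]), array([27.2, 26.4]), 62.5) 0.0667
caps 2696 (array([482.8, 194.8]), array([ 30.1, 139.2]), 69.4) 0.0559
B 6345 (array([479. , 367.5]), array([ 32.1, 140.4]), 79.6) 0.0668
Bhub 1237 (array([478.4, 367.2]), array([27.1, 28.1]), 21.1) 0.0668
```

View pics/w1.png

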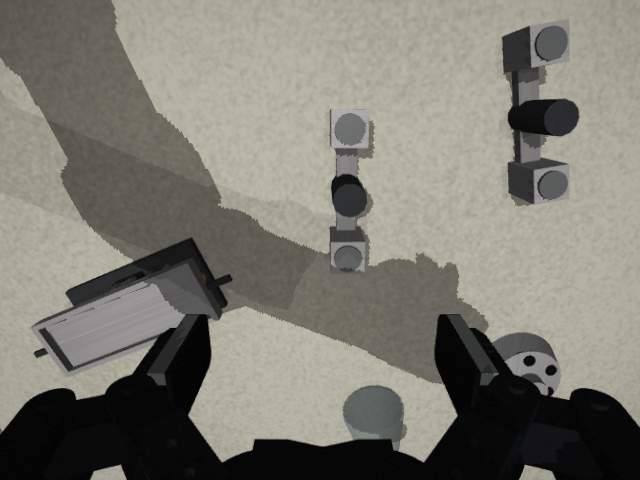

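Rotor A's hub shows at (350,195) and B's at (545,117). The pan is at the lower left, and the jaws are already square to A. Next I descend and grip.

Request:
play_rows(plan=[[1, -0.002, 0.024, 0, 0], [1, -0.002, 0.024, -0.04, 0.003], [1, -0.002, 0.024, -0.08, 0.003], [1, -0.002, 0.024, -0.12, 0.003], [1, -0.002, 0.024, -0.155, 0.003], [1, -0.002, 0.024, -0.185, 0.003], [1, -0.002, 0.024, -0.2, 0.003], [1, -0.002, 0.024, -0.2, 0.003]])

```text
clock: 4.65
tcp_pos: [0.4831, 0.1916, 0.0378]
orientation: [-0.936, 1.363, 0.937]
contact_force: [-0.8, -0.1, 0.2]
grip_width: 0.0855
```

Request:
play_rows(plan=[[-0.3, 0, 0, 0, 0], [-0.6, 0, 0, 0, 0], [-1, 0, 0, 0, 0], [-1, 0, 0, 0, 0], [-1, 0, 0, 0, 0], [-1, 0, 0, 0, 0]], force=90)

```text
clock: 5.25
tcp_pos: [0.4848, 0.1927, 0.0405]
orientation: [-0.937, 1.358, 0.936]
contact_force: [0.2, -0.5, 6.9]
grip_width: 0.0258
```

```bash
python3 -c "
from h import *
o=r.get_obs();print(o['tcp_pos'],o['contact_force'],o['moment'],o['grip_width'])"
```

```text
[0.48481637 0.19274883 0.0404955 ] [ 0.20733134 -0.47728006  6.86016691] [-0.21253563  0.23924108  0.02946709] 0.0257634932496259
```

Request:
play_rows(plan=[[-1, 0, 0, 0.01, 0], [-1, 0, 0, 0.03, 0], [-1, 0, 0, 0.06, 0], [-1, 0, 0, 0.08, 0], [-1, 0, 0, 0.08, 0], [-1, 0, 0, 0.08, 0]])

```text
clock: 5.85
tcp_pos: [0.4838, 0.1918, 0.1191]
orientation: [-0.936, 1.36, 0.936]
contact_force: [0.7, -0.8, -3.9]
grip_width: 0.0256
```

```bash
python3 -c "
from h import *
o=r.get_obs();M=Ro.from_rotvec(o['orientation']).as_matrix();print(o['tcp_pos'],o['contact_force'],o['moment'],o['grip_width'],'about jaw axis',o['moment']@M[:,2],'about y',o['moment']@M[:,1])"
```

```text
[0.48376933 0.19178676 0.11910976] [ 0.69326549 -0.77879459 -3.85907393] [ 0.03010036  0.01976415 -0.05624618] 0.02557630335234222 about jaw axis 0.029237634309534584 about y -0.02104198690255019
```

```bash
python3 - <<'E'
from w import *
o=r.get_obs();M=Ro.from_rotvec(o["orientation"]).as_matrix()
L=[]
for i in range(8):
    f=r.grab_frame("wrist"); o=r.get_obs(); L.append(np.r_[o["contact_force"],o["moment"]@M])
    if i==0: cv2.imwrite("pics/w2.png",f["pixels"]);
L=np.array(L);print(L.mean(0).round(3),L.std(0).round(3),o["tcp_pos"])
f=r.grab_frame("wrist");P=cloud(f,np.ones((480,640),bool),o)
q=reg(P,(.484,.193),.025,.12,.16);print(len(q))
f=r.grab_frame("scene");cv2.imwrite("pics/s2.png",f["pixels"][120:280,220:460].repeat(3,0).repeat(3,1))
P=cloud(f,np.ones((480,640),bool))
E
```

```text
[-0.201 -0.134 -3.357  0.007  0.006  0.072] [0.539 0.588 0.45  0.034 0.03  0.039] [0.48369726 0.192304   0.11877552]
11573
```

View pics/s2.png

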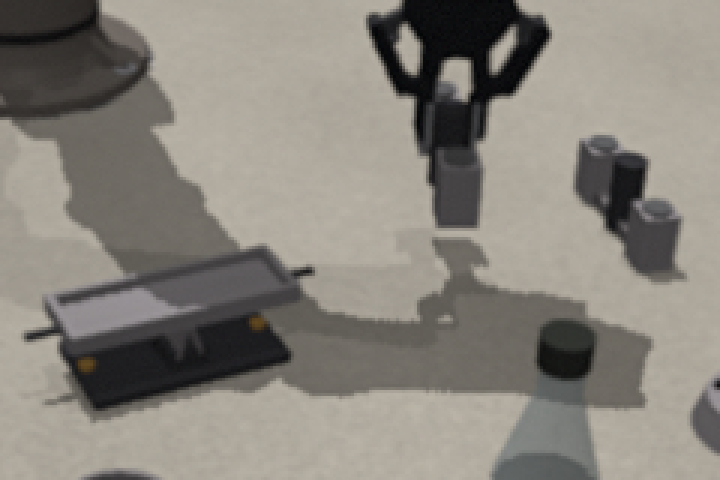

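View pics/w2.png

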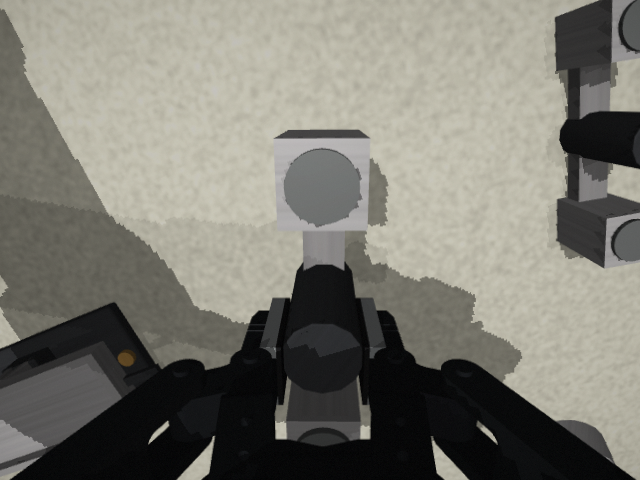

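Rotor A is held upright. The averaged moment about the jaw axis, roughly 0.07 N·m, suggests A is the unbalanced one, and the balance will decide. I'm moving it over the pan.

Request:
play_rows(plan=[[-1, 0, 0, 0.02, 0], [-1, 0.005, -0.015, 0.04, -0.13], [-1, 0.01, -0.045, 0.05, -0.27], [-1, 0.015, -0.075, 0.05, -0.41], [-1, 0.02, -0.105, 0.05, -0.55], [-1, 0.025, -0.135, 0.05, -0.69], [-1, 0.03, -0.165, 0.05, -0.83], [-1, 0.035, -0.195, 0.05, -0.97], [-1, 0.035, -0.22, 0.05, -1.1], [-1, 0.035, -0.232, 0.05, -1.175]])

```text
clock: 7.35
tcp_pos: [0.5188, -0.0426, 0.1691]
orientation: [-0.019, 1.571, 0.017]
contact_force: [-0.1, 0.3, -3.7]
grip_width: 0.0261
```

```bash
python3 - <<'E'
from w import *
for i in range(2): r.grab_frame("wrist")
o,f,P=look("w3",None)
M=Ro.from_rotvec(o["orientation"]).as_matrix();
for nm,lo,hi in [("rim",.055,.064),("floor",.046,.0535)]:
    q=reg(P,(.519,-.04),.11,lo,hi);print(nm,len(q),box(q))
q=reg(P,o["tcp_pos"],.1,.155,.2);print("caps+hub",box(q))
T=(q-o["tcp_pos"])@M
for lo,hi in [(.03,.08),(-.08,-.03),(-.02,.02)]:
    s=T[(T[:,1]>lo)&(T[:,1]<hi)]
    if len(s)>20: print(lo,len(s),s.min(0).round(4),s.max(0).round(4),np.median(s,0).round(4))
E
```

```text
tcp [ 0.5188 -0.0419  0.1691] jaw 1.54 clk 7.45 gw 0.0261
rim 2917 (array([518.7, -20.1]), array([ 60.5, 132.4]), 2.1)
floor 3896 (array([518.3, -10.2]), array([ 50.5, 160. ]), 2.1)
caps+hub (array([518.5, -29.7]), array([ 53.7, 120.8]), 3.4)
0.03 8995 [-0.0148  0.0419 -0.0153] [0.014  0.0724 0.015 ] [-0.0111  0.0593 -0.0001]
-0.08 3847 [-0.0137 -0.0487 -0.0147] [ 0.014  -0.0359  0.0158] [-0.0065 -0.0381  0.0004]
-0.02 11999 [-0.0309 -0.0122 -0.0267] [0.014  0.0169 0.0271] [-0.0233  0.0095  0.0003]
```

View pics/w3.png

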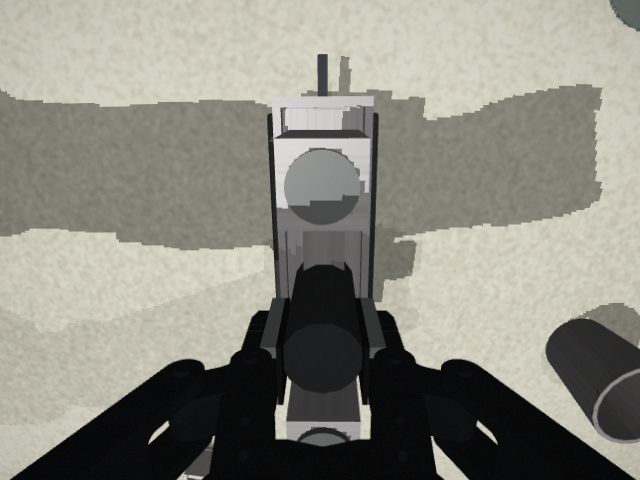

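The held arm sits over the pan, with the front cup at (322,185) and the pan's far rim at (322,100). It is centred laterally. Lowering it slowly now.

Request:
play_rows(plan=[[-1, 0, 0.001, 0, 0.008], [-1, 0, 0.001, -0.02, 0.008], [-1, 0, 0.001, -0.04, 0.008], [-1, 0, 0.001, -0.055, 0.008], [-1, 0, 0.001, -0.065, 0.008], [-1, 0, 0.001, -0.07, 0.008], [-1, 0, 0.001, -0.073, 0.008], [-1, 0, 0.001, -0.075, 0.008], [-1, 0, 0.001, -0.075, 0.008]])

```text
clock: 8.4
tcp_pos: [0.5193, -0.0386, 0.0946]
orientation: [-0.031, 1.57, 0.031]
contact_force: [-0.4, -0.3, -2.5]
grip_width: 0.0259
```

```bash
python3 - <<'E'
from w import *
o,f,P=look("w4",None)
M=Ro.from_rotvec(o["orientation"]).as_matrix();
print(o["contact_force"])
q=reg(P,(.519,-.04),.11,.052,.064);print("rim",len(q),box(q),q[:,1].max())
T=(P-o["tcp_pos"])@M
s=T[(abs(T[:,2])<.016)&(T[:,1]>.03)&(T[:,1]<.08)&(T[:,0]<.0)];print("cup",s.min(0).round(4),s.max(0).round(4))
c=(s@M.T+o["tcp_pos"]);print(c.min(0),c.max(0),box(c))
f=r.grab_frame("side");cv2.imwrite("pics/sd4.png",f["pixels"][150:350,190:390].repeat(3,0).repeat(3,1))
f=r.grab_frame("scene");cv2.imwrite("pics/s4.png",f["pixels"][150:280,200:360].repeat(4,0).repeat(4,1))
E
```

```text
tcp [ 0.5193 -0.0386  0.0946] jaw 2.25 clk 8.4 gw 0.0259
[-0.35875887 -0.26280273 -2.45603249]
rim 8040 (array([519., -28.]), array([ 60.5, 195.2]), 2.1) 0.06945994672305153
cup [-0.0149  0.042  -0.0154] [-0.      0.0724  0.0148]
[0.501103   0.00289796 0.09462062] [0.53240263 0.034302   0.10946093] (array([516.8,  18.5]), array([30.2, 30.3]), 2.5)
```

View pics/sd4.png

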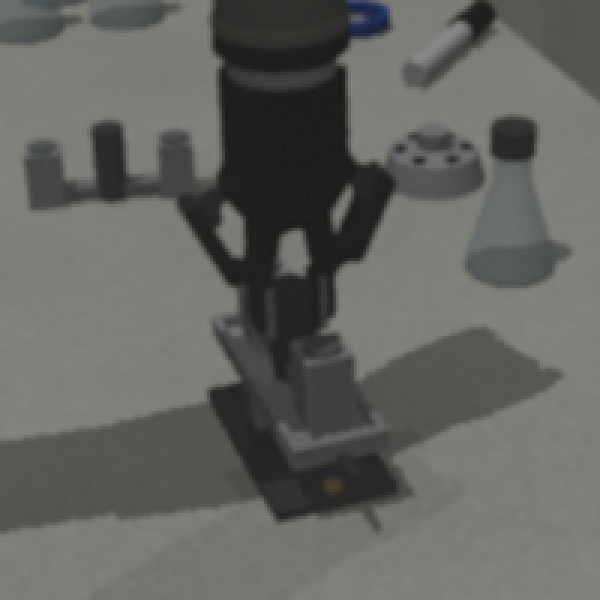

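View pics/s4.png

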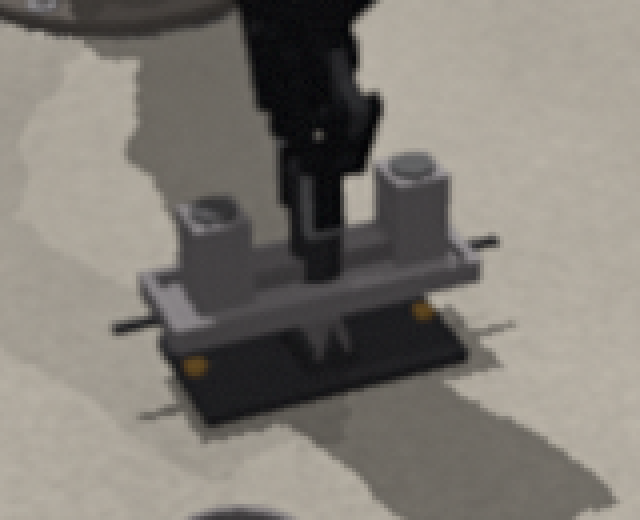

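View pics/w4.png

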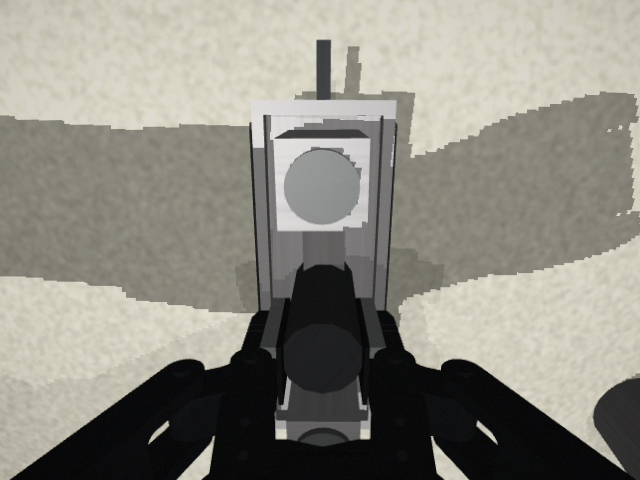

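```bash
python3 - <<'E'
from w import *
o,f,P=look("w5",None)
M=Ro.from_rotvec(o["orientation"]).as_matrix();T=(P-o["tcp_pos"])@M
z=P[:,2]
for lo in (-.028,-.02,.018,.022):
    s=(T[:,2]>lo)&(T[:,2]<lo+.006)&(T[:,1]>.03)&(T[:,1]<.12)
    q=T[s&(z>.054)&(z<.064)];q2=T[s&(z>.045)&(z<.0535)]
    print(lo,"rim max",np.percentile(q[:,1],99.5).round(4) if len(q) else None,"floor max",np.percentile(q2[:,1],[98,99.5]).round(4) if len(q2) else None)
s=(abs(T[:,2])<.02)&(T[:,1]>.07)&(T[:,1]<.1)
h,e=np.histogram(T[s&(z>.056)&(z<.063)][:,1],bins=30,range=(.07,.1));print(h)
h,e=np.histogram(T[s&(z>.04)&(z<.055)][:,1],bins=30,range=(.07,.1));print(h)
q=T[(abs(T[:,1])<.03)|(T[:,1]<.07)];q=T[(z>.056)&(z<.062)&(T[:,1]<.07)&(T[:,1]>.02)&(abs(T[:,2])<.05)];print("lateral rim",q[:,2].min(),q[:,2].max())
# rear
s=(abs(T[:,2])<.028)&(T[:,1]<-.06)&(T[:,1]>-.1)&(z>.04);print("rear",s.sum())
E
```

```text
tcp [ 0.5194 -0.0387  0.0948] jaw 2.23 clk 8.55 gw 0.0258
-0.028 rim max 0.0847 floor max [0.0774 0.0782]
-0.02 rim max 0.0847 floor max [0.0782 0.0782]
0.018 rim max 0.0844 floor max [0.0779 0.0783]
0.022 rim max 0.0844 floor max [0.0775 0.0783]
[  0   0  72   0   0   0   0   0  96 289 193 290 194 293 169   0   0   0
   0   0   0   0   0   0   0   0   0   0   0   0]
[ 16  47 181 189 267 182 251 208  92   0   0   0   0   0   0  28  42  28
  39  33  43  31  42  33  40  35  42  33  42  35]
lateral rim -0.03013082917680125 0.03037116120539322
rear 692
```

The hub is 3 mm off along the pan, on the +y side. I'll correct that and lower the last few mm slowly.

Request:
play_rows(plan=[[-1, 0, -0.0015, 0, 0], [-1, 0, -0.003, 0, 0], [-1, 0, -0.003, -0.001, 0], [-1, 0, -0.003, -0.002, 0], [-1, 0, -0.003, -0.003, 0], [-1, 0, -0.003, -0.0035, 0], [-1, 0, -0.003, -0.004, 0], [-1, 0, -0.003, -0.004, 0]])

```text
clock: 9.4
tcp_pos: [0.519, -0.0416, 0.0905]
orientation: [-0.031, 1.571, 0.031]
contact_force: [-2.1, 0.4, 0.3]
grip_width: 0.0263
```

```bash
cat > st.py <<'E'
from w import *
L=[];
for i in range(4):
    f=r.grab_frame("wrist"); o=r.get_obs(); L.append(np.r_[o["contact_force"],o["tcp_pos"],o["moment"]])
print(np.mean(L,0).round(4), o["clock"])
M=Ro.from_rotvec(o["orientation"]).as_matrix();P=cloud(f,np.ones((480,640),bool),o);T=(P-o["tcp_pos"])@M
z=P[:,2]
q=P[(abs(T[:,1]-.05)<.03)&(abs(abs(T[:,2])-.022)<.002)&(z>.03)&(z<.07)]
s=np.polyfit(q[:,1]+.04,q[:,2],1);print("pan slope dz/dy",s,len(q))
E
python3 st.py
```

```text
[-1.8049  0.2082  1.5159  0.519  -0.0416  0.0905  0.0754  0.5501  0.0026] 9.6
pan slope dz/dy [0.0046016  0.05075367] 2041
```

Request:
play_rows(plan=[[-0.3, 0, 0, 0, 0], [-0.2, 0, 0, 0, 0], [-0.05, 0, 0, 0, 0], [0.1, 0, 0, 0, 0], [0.2, 0, 0, 0, 0], [0.2, 0, 0, 0, 0], [0.2, 0, 0, 0, 0], [0.2, 0, 0, 0, 0], [0.2, 0, 0, 0, 0], [0.2, 0, 0, 0, 0]])

```text
clock: 10.6
tcp_pos: [0.519, -0.0417, 0.0903]
orientation: [-0.031, 1.571, 0.031]
contact_force: [0.4, -0.4, -0.3]
grip_width: 0.0515
```

```bash
python3 - <<'E'
from w import *
o,f,P=look("w6",None);print(o["contact_force"])
f=r.grab_frame("scene");cv2.imwrite("pics/s6.png",f["pixels"][150:280,200:360].repeat(4,0).repeat(4,1))
E
python3 st.py
```

```text
tcp [ 0.519  -0.0417  0.0903] jaw 2.24 clk 10.6 gw 0.0515
[ 0.44574639 -0.39441657 -0.29188502]
[-0.1946 -0.212  -0.2819  0.519  -0.0417  0.0903  0.0097  0.0214  0.0238] 10.9
pan slope dz/dy [0.16246214 0.05075482] 1874
```

View pics/s6.png

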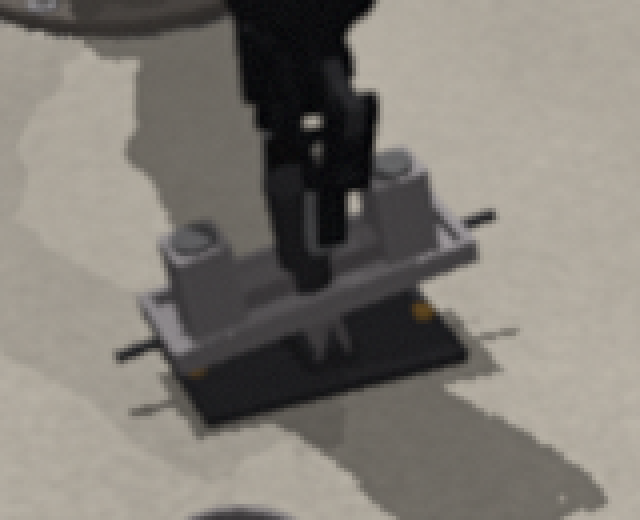

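View pics/w6.png

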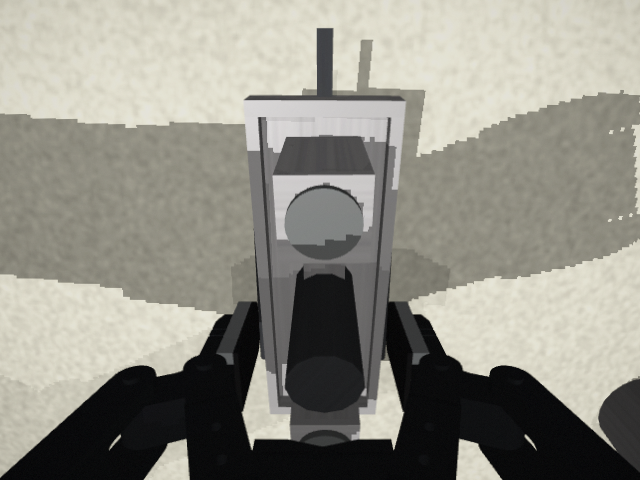

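Rotor A tips the beam to its stop: the pan slope is 0.162 and its near end is visibly down. So A goes to the reject tray. Its hub leans about 9 mm toward −y, so I shift before regripping.

Request:
play_rows(plan=[[0.2, 0, -0.004, 0, 0], [0.2, 0, -0.009, 0, 0], [0.2, 0, -0.009, 0, 0], [-0.1, 0, -0.009, 0, 0], [-0.3, 0, -0.009, 0, 0], [-0.5, 0, -0.009, 0, 0], [-1, 0, -0.009, 0, 0], [-1, 0, -0.009, 0, 0], [-1, 0, -0.009, 0, 0], [-1, 0, -0.009, 0, 0]], force=90)

```text
clock: 11.9
tcp_pos: [0.5194, -0.0506, 0.0906]
orientation: [-0.031, 1.57, 0.031]
contact_force: [-0.5, -0.7, 4.7]
grip_width: 0.0261
```

Request:
play_rows(plan=[[-1, 0, 0, 0.003, 0], [-1, 0, 0, 0.008, 0], [-1, 0, 0, 0.015, 0], [-1, 0, 0, 0.025, 0], [-1, 0, 0, 0.04, 0], [-1, 0, 0, 0.06, 0], [-1, 0, 0, 0.08, 0], [-1, 0, 0, 0.08, 0]])

```text
clock: 12.7
tcp_pos: [0.5208, -0.0505, 0.1732]
orientation: [-0.031, 1.565, 0.03]
contact_force: [-0.1, -1.1, -3.9]
grip_width: 0.0254
```

```bash
python3 - <<'E'
from w import *
o,f,P=look("w7",None);print(o["contact_force"])
f=r.grab_frame("scene");cv2.imwrite("pics/s7.png",f["pixels"][120:280,180:380].repeat(3,0).repeat(3,1))
E
```

```text
tcp [ 0.5208 -0.0505  0.1732] jaw 2.23 clk 12.7 gw 0.0254
[-0.0714957  -1.08088315 -3.90335534]
```

View pics/s7.png

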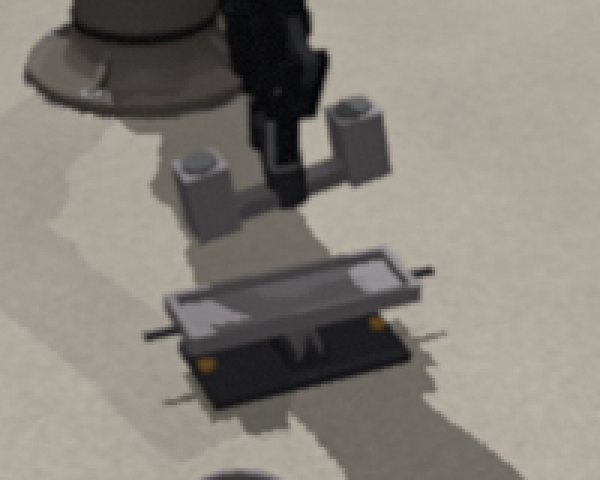

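Request:
play_rows(plan=[[-1, 0, -0.02, 0.02, 0.1], [-1, 0, -0.05, 0.02, 0.24], [-1, -0.005, -0.085, 0.02, 0.38], [-1, -0.01, -0.12, 0.02, 0.52], [-1, -0.015, -0.155, 0.02, 0.66], [-1, -0.02, -0.19, 0.02, 0.8], [-1, -0.022, -0.225, 0.02, 0.94], [-1, -0.022, -0.26, 0.02, 1.08], [-1, -0.022, -0.29, 0.01, 1.22], [-1, -0.022, -0.314, 0, 1.36]])

```text
clock: 13.8
tcp_pos: [0.4957, -0.3668, 0.1684]
orientation: [-1.083, 1.285, 1.086]
contact_force: [-0.3, -0.5, -3.0]
grip_width: 0.026
```

Request:
play_rows(plan=[[-1, 0, 0, 0, 0.03], [-1, 0, 0, -0.03, 0.03], [-1, 0, 0, -0.06, 0.03], [-1, 0, 0, -0.085, 0.03], [-1, 0, 0, -0.1, 0.03], [-1, 0, 0, -0.105, 0.03]])

```text
clock: 14.4
tcp_pos: [0.4957, -0.3634, 0.063]
orientation: [-1.101, 1.274, 1.108]
contact_force: [0.8, -0.2, -3.4]
grip_width: 0.0255
```

```bash
python3 - <<'E'
from w import *
o,f,P=look("w8",None);print(o["contact_force"])
f=r.grab_frame("side");cv2.imwrite("pics/sd8.png",f["pixels"][300:480,220:460].repeat(3,0).repeat(3,1))
E
```

```text
tcp [ 0.4957 -0.3634  0.063 ] jaw 81.89 clk 14.4 gw 0.0255
[ 0.83857204 -0.21513312 -3.42793716]
```

View pics/sd8.png

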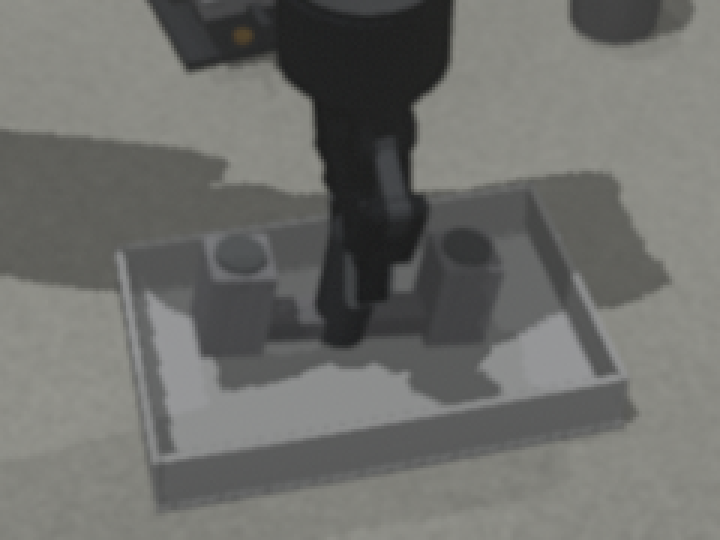

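View pics/w8.png

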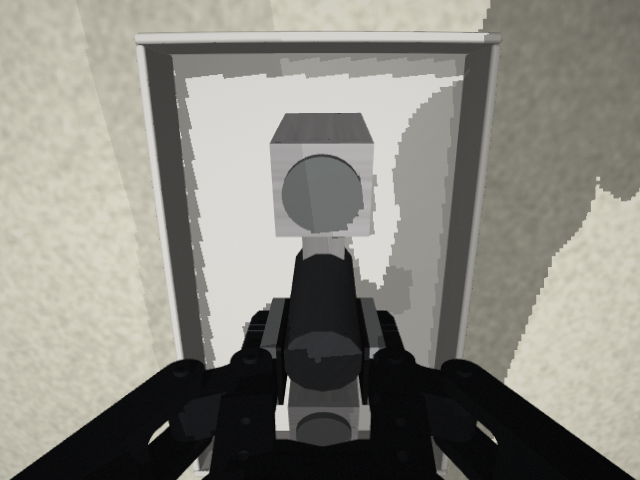

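The arm is centred inside the tray with one end still low. I'll lower it, loosen the grip to 20 N near contact, and let the floor square it up.

Request:
play_rows(plan=[[-1, 0, 0, -0.005, 0], [-1, 0, 0, -0.008, 0], [-1, 0, 0, -0.008, 0]], force=20)

```text
clock: 14.8
tcp_pos: [0.4971, -0.3648, 0.0575]
orientation: [-1.104, 1.273, 1.104]
contact_force: [0.4, -0.1, -2.7]
grip_width: 0.0259
```

Request:
play_rows(plan=[[-1, 0, 0, -0.002, 0], [-1, 0, 0, -0.004, 0], [-1, 0, 0, -0.006, 0], [-1, 0, 0, -0.008, 0], [-1, 0, 0, -0.01, 0], [-1, 0, 0, -0.012, 0], [-1, 0, 0, -0.013, 0], [-1, 0, 0, -0.013, 0]])

```text
clock: 15.6
tcp_pos: [0.4949, -0.3659, 0.0468]
orientation: [-1.103, 1.279, 1.104]
contact_force: [-15.2, 3.5, 22.9]
grip_width: 0.0262
```

```bash
python3 - <<'E'
from w import *
o,f,P=look("w9",None);print(o["contact_force"])
f=r.grab_frame("side");cv2.imwrite("pics/sd9.png",f["pixels"][300:480,220:460].repeat(3,0).repeat(3,1))
M=Ro.from_rotvec(o["orientation"]).as_matrix();T=(P-o["tcp_pos"])@M
q=P[(abs(T[:,1]-.055)<.025)&(abs(T[:,2])<.012)&(P[:,2]>.045)&(P[:,2]<.09)]; 
print("cap",np.percentile(q[:,2],[5,50,95]))
E
```

```text
tcp [ 0.4949 -0.3659  0.0468] jaw 81.78 clk 15.6 gw 0.0262
[-15.22095729   3.53997007  22.94521465]
cap [0.05642412 0.06005626 0.06154406]
```

View pics/sd9.png

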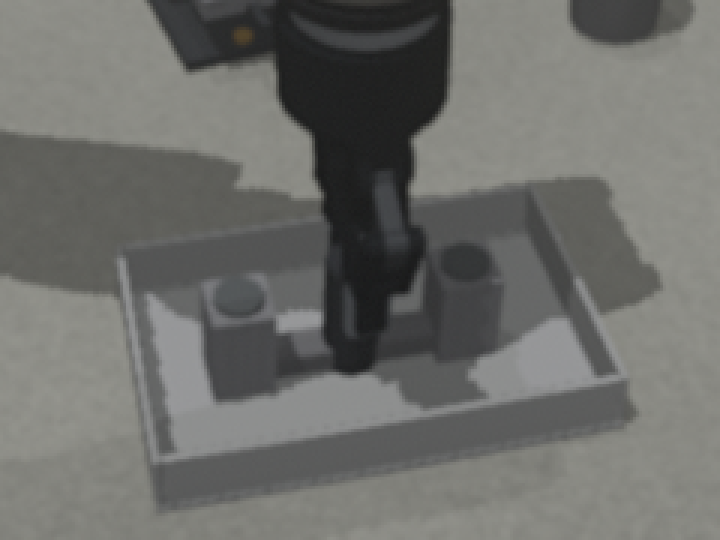

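Force is only 23 N. The arm is nearly flat, so I'll release and retreat.

Request:
play_rows(plan=[[-0.3, 0, 0, 0.001, 0], [-0.2, 0, 0, 0.001, 0], [-0.1, 0, 0, 0.001, 0], [0.1, 0, 0, 0.001, 0], [0.3, 0, 0, 0.001, 0], [0.4, 0, 0, 0.001, 0], [0.4, 0, 0, 0.03, 0], [0.4, 0, 0, 0.075, 0], [0.5, 0, 0, 0.12, 0], [0.6, 0, 0, 0.17, 0]], force=90)

```text
clock: 16.7
tcp_pos: [0.4964, -0.3642, 0.2152]
orientation: [-1.103, 1.273, 1.106]
contact_force: [0.5, -1.5, -0.2]
grip_width: 0.0678
```

```bash
python3 - <<'E'
from w import *
o,f,P=look("w10",None);print(o["contact_force"],o["joints"])
q=reg(P,(.497,-.365),.085,.045,.085)
print(box(q))
for c in [(-1),(0),(1)]:
    a=np.radians(-8);p=(.495+.055*c*np.cos(a),-.365+.055*c*np.sin(a)); s=reg(P,p,.012,.04,.09);print(c,len(s),np.median(s,0).round(4) if len(s) else 0)
f=r.grab_frame("side");cv2.imwrite("pics/sd10.png",f["pixels"][300:480,220:460].repeat(3,0).repeat(3,1))
E
```

```text
tcp [ 0.4964 -0.3642  0.2152] jaw 81.89 clk 16.7 gw 0.0678
[ 0.46371141 -1.53006519 -0.22300942] [ 1.02647982  0.48732549 -0.67065336  1.69162869  0.33513893  1.0822856
  1.68186494]
(array([ 490.8, -365.2]), array([ 30.1, 140.2]), 83.5)
-1 833 [ 0.4401 -0.3573  0.0565]
0 683 [ 0.4935 -0.365   0.0686]
1 553 [ 0.5485 -0.3724  0.0565]
```

View pics/sd10.png

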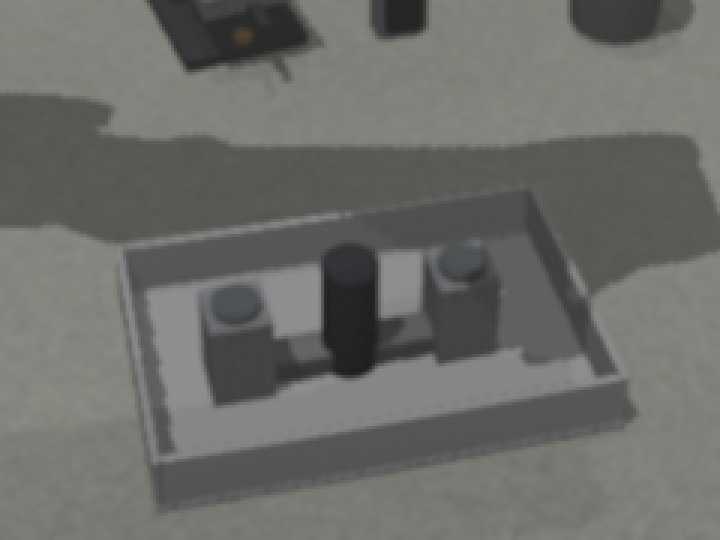

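Rotor A stands flat in the tray: its caps read z=0.0565 and the hub top 0.0686, as expected. On to rotor B.

Request:
play_rows(plan=[[1, 0, 0.04, 0.01, 0], [1, 0, 0.085, 0.02, 0], [1, 0, 0.13, 0.02, 0], [1, 0, 0.175, 0.02, 0], [1, 0, 0.22, 0.02, 0], [1, 0, 0.265, 0.02, 0], [1, 0, 0.31, 0.02, -0.01], [1, 0, 0.355, 0.02, -0.02], [1, -0.005, 0.4, 0.02, -0.03], [1, -0.01, 0.445, 0.02, -0.035]])

```text
clock: 17.8
tcp_pos: [0.4866, 0.082, 0.2341]
orientation: [-1.078, 1.288, 1.077]
contact_force: [0.1, 0.3, 0.5]
grip_width: 0.0854
```

Request:
play_rows(plan=[[1, 0, 0.045, 0, 0], [1, 0, 0.09, 0, 0], [1, 0, 0.135, 0, 0], [1, -0.002, 0.18, 0, 0], [1, -0.004, 0.22, 0, 0], [1, -0.006, 0.25, -0.02, 0], [1, -0.008, 0.27, -0.03, 0], [1, -0.008, 0.28, -0.03, 0], [1, -0.008, 0.28, -0.03, 0]])

```text
clock: 18.7
tcp_pos: [0.4785, 0.3616, 0.2042]
orientation: [-1.079, 1.287, 1.08]
contact_force: [0.1, -0.1, 0.4]
grip_width: 0.0858
```

```bash
python3 - <<'E'
from w import *
r.grab_frame("wrist")
o,f,P=look("w11",None)
M=Ro.from_rotvec(o["orientation"]).as_matrix()
for nm,c,rad,lo,hi in [("B",(.479,.367),.085,.045,.08),("Bhub",(.479,.367),.025,.06,.08)]:
    q=reg(P,c,rad,lo,hi)
    b=box(q);print(nm,len(q),b,((np.r_[b[0]/1000,.05]-o["tcp_pos"])@M).round(4))
E
```

```text
tcp [0.4792 0.3603 0.2045] jaw 79.89 clk 18.75 gw 0.0853
B 4372 (array([479.2, 368.1]), array([ 30.1, 139.7]), 79.8) [0.1545 0.0014 0.0077]
Bhub 1114 (array([478.9, 367.9]), array([26.9, 27.8]), 80.4) [0.1545 0.0016 0.0074]
```

View pics/w11.png

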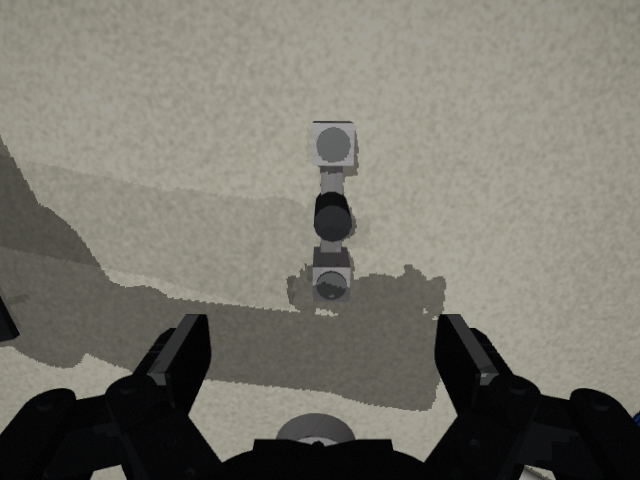

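Request:
play_rows(plan=[[1, 0, 0.0075, 0, 0], [1, 0, 0.0075, -0.04, 0], [1, 0, 0.0075, -0.08, 0], [1, 0, 0.0075, -0.12, 0], [1, 0, 0.0075, -0.15, 0], [1, 0, 0.0075, -0.165, 0], [1, 0, 0.0075, -0.165, 0]])

```text
clock: 19.5
tcp_pos: [0.4787, 0.3667, 0.038]
orientation: [-1.078, 1.291, 1.078]
contact_force: [-0.5, 0.2, 0.1]
grip_width: 0.0847
```

Request:
play_rows(plan=[[-0.3, 0, 0, 0, 0], [-0.6, 0, 0, 0, 0], [-1, 0, 0, 0, 0], [-1, 0, 0, 0, 0], [-1, 0, 0, 0, 0], [-1, 0, 0, 0, 0]], force=90)

```text
clock: 20.1
tcp_pos: [0.4796, 0.3682, 0.0407]
orientation: [-1.078, 1.286, 1.077]
contact_force: [-0.7, -1.5, 6.9]
grip_width: 0.026
```

Request:
play_rows(plan=[[-1, 0, 0, 0.01, 0], [-1, 0, 0, 0.03, 0], [-1, 0, 0, 0.06, 0], [-1, 0, 0, 0.09, 0], [-1, 0, 0, 0.13, 0], [-1, 0, 0, 0.13, 0]])

```text
clock: 20.7
tcp_pos: [0.4807, 0.3706, 0.1753]
orientation: [-1.076, 1.278, 1.077]
contact_force: [0.3, 0.6, -1.4]
grip_width: 0.026
```

```bash
python3 - <<'E'
from w import *
L=[]
for i in range(4):
    f=r.grab_frame("wrist"); o=r.get_obs();M=Ro.from_rotvec(o["orientation"]).as_matrix(); L.append(np.r_[o["contact_force"],o["moment"]@M])
print(np.mean(L,0).round(3),o["tcp_pos"])
E
```

```text
[-0.523 -0.655 -2.509 -0.012  0.018 -0.022] [0.47850336 0.36686984 0.16823995]
```

Request:
play_rows(plan=[[-1, 0.003, -0.03, 0, -0.12], [-1, 0.007, -0.07, 0, -0.26], [-1, 0.011, -0.11, 0, -0.4], [-1, 0.015, -0.15, 0, -0.54], [-1, 0.02, -0.19, 0, -0.68], [-1, 0.025, -0.235, 0, -0.82], [-1, 0.03, -0.28, 0, -0.96], [-1, 0.035, -0.325, 0, -1.1], [-1, 0.04, -0.37, 0, -1.24], [-1, 0.04, -0.4085, 0, -1.356]])

```text
clock: 21.9
tcp_pos: [0.5182, -0.0435, 0.168]
orientation: [-0.025, 1.573, 0.024]
contact_force: [0.2, 0.2, -3.2]
grip_width: 0.0259
```

Request:
play_rows(plan=[[-1, 0, 0, -0.005, 0], [-1, 0, 0, -0.025, 0], [-1, 0, 0, -0.045, 0], [-1, 0, 0, -0.06, 0], [-1, 0, 0, -0.068, 0], [-1, 0, 0, -0.072, 0], [-1, 0, 0, -0.074, 0], [-1, 0, 0, -0.074, 0]])

```text
clock: 22.7
tcp_pos: [0.5193, -0.0405, 0.0956]
orientation: [-0.03, 1.57, 0.03]
contact_force: [0.7, -0.5, -2.4]
grip_width: 0.0258
```

```bash
cat > fit.py <<'E'
from w import *
o,f,P=look("wfit",None);print(o["contact_force"])
M=Ro.from_rotvec(o["orientation"]).as_matrix();T=(P-o["tcp_pos"])@M
z=P[:,2]
s=(abs(T[:,2])<.025)&(abs(T[:,2])>.017)&(T[:,1]>.03)&(T[:,1]<.12)
print("inner wall far",np.percentile(T[s&(z>.045)&(z<.0535)][:,1],99.5).round(4),"outer",np.percentile(T[s&(z>.054)&(z<.064)][:,1],99.5).round(4))
q=T[(abs(T[:,2])<.016)&(T[:,1]>.03)&(T[:,1]<.085)&(z>.09)];print("cup",q.min(0).round(4),q.max(0).round(4),"arm yaw",box(P[(abs(T[:,2])<.016)&(T[:,1]>.03)&(T[:,1]<.085)&(z>.098)]))
q=T[(z>.056)&(z<.062)&(T[:,1]<.07)&(T[:,1]>.02)&(abs(T[:,2])<.05)];print("lateral rim",q[:,2].min(),q[:,2].max())
E
python3 fit.py
```

```text
tcp [ 0.5193 -0.0405  0.0956] jaw 2.19 clk 22.7 gw 0.0258
[ 0.66816614 -0.52125855 -2.41920331]
inner wall far 0.0804 outer 0.0867
cup [-0.0148  0.0401 -0.0149] [0.0055 0.0704 0.0154] arm yaw (array([517.5,  14.6]), array([30.2, 30.3]), 1.8)
lateral rim -0.03006297576702669 0.030381128360924537
```

View pics/wfit.png

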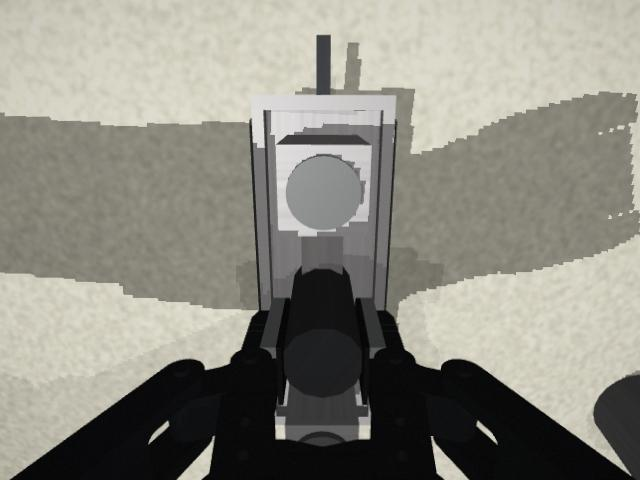

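The held arm is centred in the pan: front cup at (323,188), equal rims, hub within about 1 mm. Nudging +1 mm and laying it down.

Request:
play_rows(plan=[[-1, 0, 0.001, 0, 0], [-1, 0, 0.001, -0.001, 0], [-1, 0, 0.001, -0.002, 0], [-1, 0, 0.001, -0.003, 0], [-1, 0, 0.001, -0.004, 0], [-1, 0, 0.001, -0.0045, 0], [-1, 0, 0.001, -0.005, 0], [-1, 0, 0.001, -0.005, 0]])

```text
clock: 23.55
tcp_pos: [0.519, -0.0397, 0.0906]
orientation: [-0.03, 1.571, 0.03]
contact_force: [-2.2, -0.7, 4.0]
grip_width: 0.0257
```

Request:
play_rows(plan=[[-0.3, 0, 0, 0, 0], [-0.2, 0, 0, 0, 0], [-0.05, 0, 0, 0, 0], [0.1, 0, 0, 0, 0], [0.2, 0, 0, 0, 0], [0.2, 0, 0, 0, 0], [0.2, 0, 0, 0, 0], [0.2, 0, 0, 0, 0], [0.2, 0, 0, 0, 0], [0.2, 0, 0, 0, 0]])

```text
clock: 24.55
tcp_pos: [0.519, -0.0396, 0.0903]
orientation: [-0.03, 1.571, 0.03]
contact_force: [-0.3, -1.0, 0.1]
grip_width: 0.0514
```

```bash
python3 st.py; python3 fit.py
```

```text
[ 0.1053 -0.0902  0.2004  0.519  -0.0397  0.0903  0.0024 -0.0017 -0.0054] 24.75
pan slope dz/dy [0.00775495 0.05047307] 2043
tcp [ 0.519  -0.0397  0.0903] jaw 2.18 clk 24.75 gw 0.051
[-0.2717713   0.21937079 -0.12165013]
inner wall far 0.0795 outer 0.0857
cup [-0.0145  0.0402 -0.0152] [0.0003 0.0704 0.0151] arm yaw (array([516.9,  15.5]), array([30.3, 30.2]), 2.0)
lateral rim -0.029774501415005577 0.03076003462874049
```

Level, with a slope of 0.008. The hub is within about 0.5 mm of the pan middle. Retreating straight up.

Request:
play_rows(plan=[[0.4, 0, 0, 0, 0], [0.4, 0, 0, 0.01, 0], [0.4, 0, 0, 0.03, 0], [0.5, 0, 0, 0.07, 0], [0.8, 0, 0, 0.11, 0], [1, 0, 0, 0.15, 0], [1, 0, 0, 0.16, 0], [1, 0, 0, 0.16, 0], [1, 0, 0, 0.16, 0]])

```text
clock: 25.7
tcp_pos: [0.5183, -0.0398, 0.2496]
orientation: [-0.03, 1.572, 0.03]
contact_force: [0.1, -0.9, -0.2]
grip_width: 0.0855
```

```bash
python3 - <<'E'
from w import *
o,f,P=look("w12",None);print(o["contact_force"])
q=reg(P,(.519,-.04),.085,.096,.13);print("arm",box(q))
q=reg(P,(.519,-.04),.12,.052,.064);print("rim",box(q))
q=P[(abs(P[:,1]+.04)<.075)&(abs(abs(P[:,0]-.519)-.021)<.003)&(P[:,2]>.04)&(P[:,2]<.0545)];print("slope",np.polyfit(q[:,1],q[:,2],1))
f=r.grab_frame("scene");cv2.imwrite("pics/s12.png",f["pixels"])
P=cloud(f,np.ones((480,640),bool))
for nm,c,rad,lo,hi in [("flask",(.745,.137),.06,.01,.2),("rr",(.735,.298),.07,.01,.1),("cup",(.748,-.16),.07,.01,.12)]:
    print(nm,box(reg(P,c,rad,lo,hi)))
E
```

```text
tcp [ 0.5183 -0.0398  0.2496] jaw 2.17 clk 25.7 gw 0.0855
[ 0.08010599 -0.86378618 -0.19477634]
arm (array([518.7, -39.4]), array([ 29.8, 139.9]), 1.9)
rim (array([519.4, -38.8]), array([ 60.3, 169.6]), 2.1)
slope [0.00168155 0.05088612]
flask (array([753. , 131.3]), array([61.9, 53.4]), 80.4)
rr (array([748.5, 302.7]), array([80. , 80.3]), 69.6)
cup (array([ 751.4, -156.6]), array([68.8, 71.4]), 73.6)
```

View pics/s12.png

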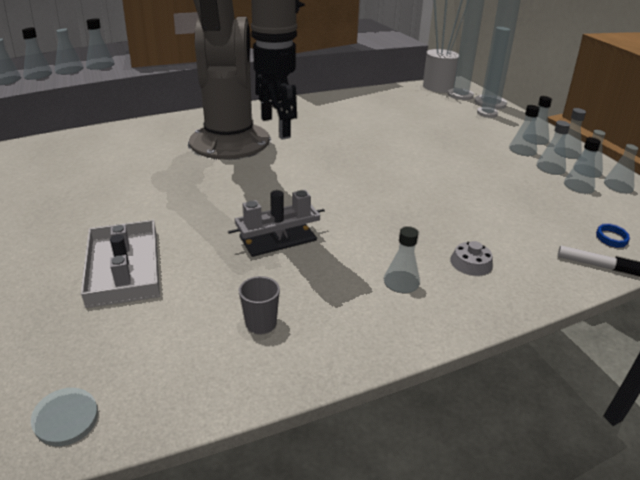

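The scene view shows arm B level in the pan at (278,215) and arm A upright in the tray at (120,255). The flask, cup and round rotor have not moved. Handing in.

```bash
python3 -c "
from bench import r
print(r.hand_in())"
```

```text
the job is handed in; nothing more can be done
None
```

The job is handed in at about 26 s on the robot's clock. The level rotor arm is in the pan and the unbalanced one is in the reject tray.

- **Unbalanced arm:** this was the one nearer the balance. It tipped the beam to its stop, with a pan slope of 0.16. It now stands upright in the white tray, both caps at the same height. It was gripped tilted, so I squared it up against the tray floor, with about 23 N vertical at the wrist.
- **Balanced arm:** the other arm lies lengthways in the pan. The last pan slope was about 0.002 (0.008 just after release). Its hub was within about 1 mm of the pan's middle.
- **Bystanders:** the flask, round rotor and steel cup measured within 3 mm of their first positions, which I take as camera noise.
- **Robot:** the gripper is open and well clear of everything.

No check failed or disagreed. The first single wrist-moment reading on the unbalanced arm was too noisy to tell anything, but averaging pointed the same way as the balance.

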